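Check the coffee mill's crank for play and flag it

TASK

Check the worn coupling of the hand coffee mill by rocking its crank: turn it gently clockwise (seen from above) until it meets springy resistance, then back anticlockwise until it meets resistance on the other side, never pushing the red knob harder than about 10 N. Then leave the crank resting in the middle of that free play, and set the black service slide: fully to its red end if the knob's free travel between the two resistances was more than about 50 mm, fully to its green end if it was less; leave the tea things around alone.

Things in the scene. Friction and masses are not known exactly. Their poses are not given: they have to be found in the camera images.
- mill: Hand coffee mill fixed to the table: 140 mm square dark plinth, wooden box, brass drum (104 mm across) on top; 174 mm high without its crank. Origin at the centre of its underside; z (up) is the axis on which the crank turns. The coupling inside the drum cannot be seen, and its play differs each time.
- crank_knob (a point): Point on the axis of the crank's upright red knob, the height to grip: a cylinder 22 mm in diameter, 46 mm tall, on the end of a flat steel arm 16 mm wide and 6 mm thick, 90 mm from the turning axis. This point is 209 mm above the table, 23 mm above the arm's top and 23 mm below the knob's top. Its x axis points outwards along the arm, z up. The knob is fixed to the arm.
- crank (a joint): Crank angle in rad, growing anticlockwise seen from above; its zero tells nothing of the play. The crank turns freely (0.3 N at the knob) and stays put within its free play, 29 to 77 mm of knob travel; past either end a spring pushes it back, rising from nothing by about 0.5 N per mm of knob travel. It starts inside the play, at least 4 mm from each end; often more room anticlockwise.
- mill_axis (a point): Point on the crank's turning axis, 209 mm above the table (level with crank_knob). Seen from it the knob moves on a circle of 90 mm radius. A tight grip on the knob can also twist the crank, so part of the push then shows as a moment on the tool; fingers held loosely around the knob feel only the push.
- slide_base: Track of the service slide, fixed to the table: white bar 40 x 170 x 14 mm, long along its own y, z up; origin at the centre of its underside. Its +y end is marked red, its -y end green.
- slide (a joint): Position of the black slide along the track in m: 0 = at the green end, 0.12 = at the red end. It needs about 1.5 N and stays where it is left.
- slide_top (a point): Centre of the top of the black slide, a block 28 mm across the track, 20 mm along it and 40 mm tall; its top is 54.5 mm above the table. Frame axes as slide_base; moves along +y from the green end to the red end.
- mug_a: White mug, 86 mm across, 85 mm tall, standing on the table; origin under its centre. A bystander: leave alone.
- jug: White jug with a handle, 90 mm across, 100 mm tall; origin under its centre. A bystander: leave alone.
- coffee_jar: Amber jar, 72 mm across, 120 mm tall; origin under its centre. A bystander: leave alone.
- spoon: Steel spoon, 150 mm long, lying on the table; origin under its middle. A bystander: leave alone.
- teapot: White teapot, 145 mm across, 138 mm tall, on the white tray at the robot's left; origin under its centre. A bystander: leave alone.
Mind the look-alikes: they are no part of the job. Of the things like the mill, leave any that is pink; of the rest the smaller one is meant.

How it is judged:
By the outcome, as a careful person would: the job done as asked, in the order asked, and still so for the second after the job is handed in, with the robot touching nothing.
It also fails if it takes over 67 s, if anything falls off the work surface, if the arm or the gripper's body presses on something with over 40 N, if the wrist force passes 120 N, or if a joint passes its speed limit or range.

ROBOT

A 6-joint arm with a two-finger parallel gripper is mounted at the origin on the work surface. World frame = base frame: x ahead of the robot, y to its left, z up, the work surface at z = 0. Lengths are in m, angles in rad, forces in N, time in s.
With the tool pointing down it reaches from about 0.225 to 0.875 m from the base axis. Payload 3.4 kg.
Tool frame: the origin (TCP) lies at the very end of the fingers, on their centre line; the grasp point (between the pads) lies behind it (manip.grasp_offset is the z of the grasp point in the tool frame, in m); z points along the fingers, y is the line along which they close (so a half turn about z gives the same grasp; the last joint's range is limited). The gripper opens to 85 mm and grips with 20 to 120 N. Pads are 22 mm wide; open, the fingers measure 114 mm over their backs; the gripper's body (76 mm by 85 mm) begins 54 mm behind the grasp point. The pads swing forward as they close: fully open they stand 13 mm farther back than shut.
Start: joints at [1.195, 0.276, 1.505, -0, 1.361, -0.121], TCP at [0.145, 0.556, 0.231] pointing down, gripper open.
Joint ranges: [-2.89, 2.89], [-0.75, 2.08], [0.22, 2.7], [-1.18, 4.32], [0.11, 2.71], [-2.7, 2.7]. Speed limits (rad/s): [2.57, 2.57, 3.14, 3.14, 3.14, 3.14].

INTERFACE

Orientations are given as a unit quaternion [w, x, y, z].
In Python, from rig import manip gives the robot as it stands.
- The arm moves only by the shell command python3 -m pendant 'ROWS' [FORCE]. ROWS is JSON, a list of rows, each an object of numbers: "dx", "dy", "dz": the shift along the tool's x, y, z in m; "rx", "ry", "rz": the turn, a rotation vector about the tool's x, y, z in degrees; "hand": the finger opening in m, from 0 to 0.0854. In form: [{"dx": .., "dy": .., "dz": .., "rx": .., "ry": .., "rz": .., "hand": ..}, ...]. A call has 1 to 12 rows; each row shifts and turns the commanded pose from where the row before left it, along the tool's axes as they then stand; what a row does not reach is not made up. A row lasts 1/12 s, in which the tool goes at most 41.7 mm and 7.16 degrees, less where a joint would pass 70% of its speed; a pose out of reach is approached as far as the arm can. A call is refused whole if a number of a shift passes 0.0417 or a number of a turn 7.16, either way. A call with a gripper value outside its range is refused whole. The fingers move at their own pace and stop on an object; FORCE is the grip in N (left out, the last holds). Time passes only in rows, so rows that do not move let the fingers close. It gives the time, the measured TCP pose, the force, the opening and the grip force at its end, in the units of the state.
- manip.get_state(): the state, without advancing time (a new reading comes with each control period).
- manip.get_image(name): name is "scene" or "side" or "wrist"; returns a dict with "frame" (480x640x3 uint8, red, green, blue), "fx", "fy", "cx", "cy" (pixels), "position" and "attitude" of the camera in the world; the wrist camera has in their place "mount" (4x4, takes a point from camera to tool coordinates, whose origin is the TCP and whose axes are the flange's). Camera axes: x right, y up, looking along -z (the intrinsics and any distortion apply to the point x, -y, -z); pixel columns grow to the right and rows downward; lengths in m; the calibration is good to about 2 mm. A picture is of the moment at which its call begins: read the wrist's pose just before it. There is no depth.
- manip.sign_off(): hands the job in; it is judged then, once.
The state is a dict: "clock": time; "qpos": joint angles; "qd": joint speeds; "effort": joint torques, N m; "position": TCP position; "ee_rot": TCP orientation; "contact_force": force on the tool from outside, world axes, zero at the start; "moment": the same for the moment, N m; "width": finger opening in m; "gripper_force": force on a finger pad.
Only numpy, scipy, OpenCV 4.12 (cv2) and the standard library are available. Lean on these libraries where they do the work, as an engineer would, in place of code of your own. Each camera call takes 0.05 s, during which the arm holds its last target. There are 200 camera calls.

## Working session

There is one attempt and no reset: what is moved stays moved. The work goes in short steps, Python scripts to look and compute and a shell command to move; the robot and the scene stay as the last step left them, time stands still between calls to the robot, and variables do not carry over. Pictures are saved under pics/ and viewed, at most 10 in all, crops included, and the job is handed in when it is done.

```bash
mkdir -p pics; ls
python3 - <<'E'
from rig import manip
import cv2,numpy as np
s=manip.get_state();print({k:np.round(v,4).tolist() for k,v in s.items()}, manip.grasp_offset)
for n in("scene","side"):
    d=manip.get_image(n);cv2.imwrite(f"pics/{n}0.png",d["frame"][:,:,::-1]);np.save(f"{n}0.npy",d,allow_pickle=True)
    print(n,{k:np.round(v,4).tolist() for k,v in d.items() if k!="frame"})
E
```

```text
pics
{'clock': 0.0, 'qpos': [1.195, 0.2766, 1.5062, 0.0, 1.3607, -0.121], 'qd': [0.0003, -0.0008, -0.0009, 0.0007, -0.0006, -0.0022], 'effort': [-0.0018, -41.6787, -24.5813, -0.0005, 0.0113, -0.0], 'position': [0.1447, 0.5559, 0.2304], 'ee_rot': [-0.0002, 0.1271, 0.9919, -0.0009], 'contact_force': [-1.1342, -1.0434, 0.0727], 'moment': [0.02, 0.0189, 0.0056], 'gripper_force': 0.0, 'width': 0.0859} -0.0187
scene {'fx': 597.599, 'fy': 597.599, 'cx': 311.6563, 'cy': 241.722, 'position': [1.4667, -0.1669, 1.2293], 'attitude': [0.7408, 0.2873, 0.2202, 0.5659]}
side {'fx': 576.4125, 'fy': 576.4125, 'cx': 326.2121, 'cy': 249.5086, 'position': [0.0853, 1.3846, 0.9237], 'attitude': [-0.1453, -0.0765, 0.4904, 0.8559]}
```

View pics/scene0.png

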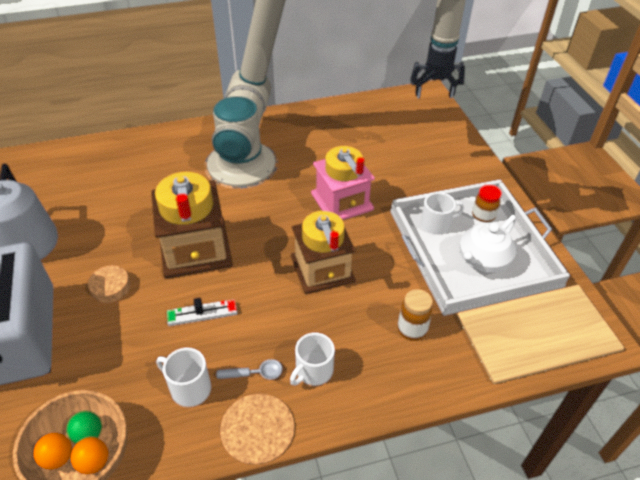

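View pics/side0.png

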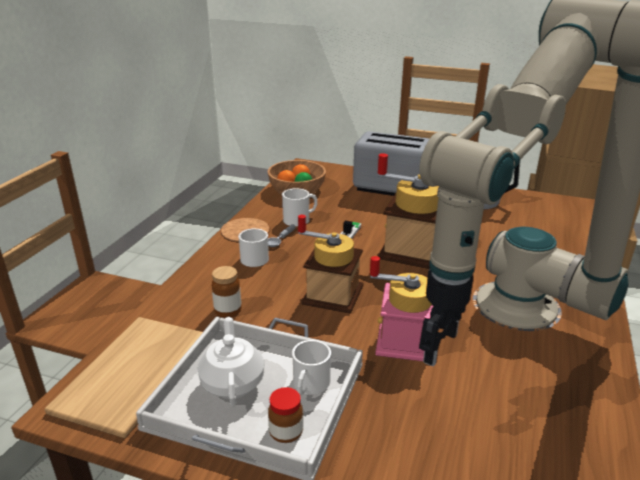

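Candidates in the scene view: the wooden mill at (188,225) is the larger one, (343,185) is pink, and (324,250) is wooden and smaller. The last fits: it is not pink, and it is the smaller of the rest. I'll confirm it in an enlarged crop.

```bash
cat > h.py <<'E'
import numpy as np,cv2
from scipy.spatial.transform import Rotation as R
def rot(q): return R.from_quat([q[1],q[2],q[3],q[0]]).as_matrix()
def ray(d,u,v):
    r=rot(d["attitude"])@np.array([(u-d["cx"])/d["fx"],-(v-d["cy"])/d["fy"],-1]);return np.array(d["position"]),r
def plane(d,u,v,z):
    o,r=ray(d,u,v);return o+r*(z-o[2])/r[2]
def tri(a,b):
    A=np.zeros((3,3));y=np.zeros(3)
    for o,r in(a,b):
        r=r/np.linalg.norm(r);P=np.eye(3)-np.outer(r,r);A+=P;y+=P@o
    return np.linalg.solve(A,y)
def proj(d,p):
    c=rot(d["attitude"]).T@(np.array(p)-d["position"]);return d["cx"]-d["fx"]*c[0]/c[2],d["cy"]+d["fy"]*c[1]/c[2]
def blobs(d,kind,box,amin=5):
    h=cv2.cvtColor(d["frame"],cv2.COLOR_RGB2HSV).astype(int);H,S,V=h[...,0],h[...,1],h[...,2]
    m={"red":((H<6)|(H>174))&(S>170)&(V>90),"brass":(H>19)&(H<30)&(S>150)&(V>110),"black":(V<45),"green":(H>45)&(H<85)&(S>120)}[kind]
    x0,y0,x1,y1=box;k=np.zeros(m.shape,np.uint8);k[y0:y1,x0:x1]=m[y0:y1,x0:x1]
    n,l,s,c=cv2.connectedComponentsWithStats(k)
    return [(c[i].round(1),s[i].tolist()) for i in range(1,n) if s[i][4]>=amin]
E
python3 - <<'E'
from h import *
D={n:np.load(f"{n}0.npy",allow_pickle=True).item() for n in("scene","side")}
a,b=D["scene"],D["side"]
for d,n,bx in((a,"scene",(290,200,365,295)),(b,"side",(290,205,370,310))):
    for k in("red","brass"):print(n,k,blobs(d,k,bx,12))
for k in("red","black","green"):print("slide",k,blobs(a,k,(160,290,245,330)),)
print("side slide black",blobs(b,"black",(330,210,370,245)),blobs(b,"red",(330,210,370,245)))
c1=cv2.resize(a["frame"][200:330,160:370],None,fx=3.8,fy=3.8,interpolation=2)[:300,380:] if 0 else cv2.resize(a["frame"][195:300,280:375],(400,442),interpolation=2)
c2=cv2.resize(b["frame"][200:310,290:380],(361,442),interpolation=2)
cv2.imwrite("pics/crop.png",np.hstack([c1,c2])[:,:,::-1])
E
```

```text
scene red [(array([333.7, 240.2]), [330, 232, 8, 17, 111])]
scene brass [(array([352.6, 202.4]), [351, 200, 5, 6, 20]), (array([319.9, 230.8]), [302, 211, 43, 42, 976]), (array([330.6, 274.5]), [328, 272, 6, 6, 28])]
side red [(array([301.5, 223.5]), [298, 215, 8, 17, 110])]
side brass [(array([334.3, 249.1]), [315, 236, 38, 30, 446]), (array([320.9, 239.8]), [317, 238, 9, 5, 20])]
slide red [(array([222.3, 302. ]), [221, 301, 3, 3, 7]), (array([231.4, 304.9]), [228, 300, 8, 11, 70])]
slide black [(array([198.2, 306.1]), [195, 299, 9, 14, 78])]
slide green [(array([179., 309.]), [178, 308, 3, 3, 9]), (array([171.1, 315.3]), [168, 311, 8, 10, 67])]
side slide black [(array([347.2, 227. ]), [344, 222, 8, 12, 80])] []
```

View pics/crop.png

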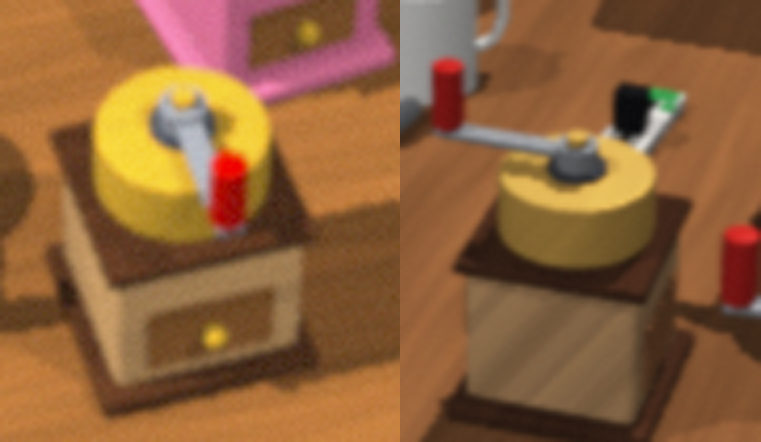

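The crop shows the small wooden mill (not pink): red knob at scene (334,240) / side (301.5,223.5), hub cap at scene (323.5,218.3) / side (334.4,234.1).

Run:
```python
from h import *
D={n:np.load(f"{n}0.npy",allow_pickle=True).item() for n in("scene","side")}
a,b=D["scene"],D["side"]
k=tri(ray(a,333.7,240.2),ray(b,301.5,223.5));c=tri(ray(a,323.5,218.3),ray(b,334.4,234.1))
print("knob",k.round(4),"plane .209",plane(a,333.7,240.2,.209).round(4),plane(b,301.5,223.5,.209).round(4))
print("cap",c.round(4),np.linalg.norm((k-c)[:2]),np.degrees(np.arctan2(*(k-c)[1::-1])))
# drum top rim front-left/right extremes at z~.174: scene leftmost/rightmost
print("slide",tri(ray(a,198.7,306.1),ray(b,347.5,227.5)).round(4))
r=plane(a,231.5,305,.014);g=plane(a,171.3,315.4,.014);print("ends",r.round(4),g.round(4),np.linalg.norm(r-g),np.degrees(np.arctan2(*(r-g)[1::-1])))
for u,v,z,n in((186,378,.04,"mugL"),(314,360,.04,"mug"),(415,315,.06,"jar"),(245,372,0,"spoon"),(188,250,.1,"bigmill"),(183,205,.26,"bigknob"),(343,190,.1,"pink"),(360,166,.2,"pinkknob")):print(n,plane(a,u,v,z).round(3))
s=np.array([.1447,.5559,.2304]);print("toolaxes x,y in world",rot([-0.0002,0.1271,0.9919,-0.0009])[:,:2].T.round(3))
```

```text
knob [0.5755 0.1274 0.2094] plane .209 [0.5748 0.1274 0.209 ] [0.5759 0.1272 0.209 ]
cap [0.4846 0.1281 0.1941] 0.09088598094842265 -0.431789986868003
slide [ 0.5456 -0.2068  0.0337]
ends [ 0.5487 -0.1274  0.014 ] [ 0.5409 -0.2769  0.014 ] 0.14968345052440332 87.01000322895143
mugL [ 0.741 -0.262  0.04 ]
mug [0.771 0.026 0.04 ]
jar [0.728 0.288 0.06 ]
spoon [ 0.737 -0.13   0.   ]
bigmill [ 0.415 -0.206  0.1  ]
bigknob [ 0.42  -0.194  0.26 ]
pink [0.305 0.238 0.1  ]
pinkknob [0.33  0.273 0.2  ]
toolaxes x,y in world [[-0.968  0.252  0.   ]
 [ 0.252  0.968 -0.002]]
```

```bash
python3 -m pendant '[{"dz":-0.03,"rz":-4.87},{"dz":-0.03,"rz":-4.87},{"dz":-0.03,"rz":-4.87},{"dx":-0.024,"dy":-0.0238},{"dx":-0.024,"dy":-0.0238},{"dx":-0.024,"dy":-0.0238},{"dx":-0.024,"dy":-0.0238},{"dx":-0.024,"dy":-0.0238},{"dx":-0.024,"dy":-0.0238},{"dx":-0.024,"dy":-0.0238},{"dx":-0.024,"dy":-0.0238},{"dx":-0.024,"dy":-0.0238}]' 20
python3 -m pendant '[{"dx":-0.024,"dy":-0.0238},{"dx":-0.024,"dy":-0.0238},{"dx":-0.024,"dy":-0.0238},{"dx":-0.024,"dy":-0.0238},{"dx":-0.024,"dy":-0.0238},{"dx":-0.024,"dy":-0.0238},{"dx":-0.024,"dy":-0.0238},{"dx":-0.024,"dy":-0.0238},{"dx":-0.024,"dy":-0.0238},{},{}]'
python3 - <<'E'
from h import *
from rig import manip
s=manip.get_state();print(np.round(s["position"],4),rot(s["ee_rot"]).round(3).tolist(),np.round(s["contact_force"],2),s["clock"])
E
```

```text
[0.1447 0.556  0.2305] [[-0.968, 0.252, -0.001], [0.252, 0.968, -0.002], [0.0, -0.002, -1.0]] [0.78 0.94 0.68] 0.1invalid input
invalid input
```

```bash
python3 -m pendant '[{"dx":0,"dy":0,"dz":-0.03,"rx":0,"ry":0,"rz":-4.87,"hand":0.085},{"dx":0,"dy":0,"dz":-0.03,"rx":0,"ry":0,"rz":-4.87,"hand":0.085},{"dx":0,"dy":0,"dz":-0.03,"rx":0,"ry":0,"rz":-4.87,"hand":0.085}]' 20; python3 -m pendant '[{"dx":-0.024,"dy":-0.0238}]'
```

```text
clock: 0.35
position: [0.1447, 0.5558, 0.3214]
ee_rot: [-0.001, -0.002, 1.0, -0.001]
contact_force: [0.0, 0.9, -0.5]
width: 0.0848
gripper_force: 0.0invalid input
```

```bash
python3 -m pendant '[{"dx":-0.027,"dy":-0.027,"dz":0,"rx":0,"ry":0,"rz":0,"hand":0.085},{"dx":-0.027,"dy":-0.027,"dz":0,"rx":0,"ry":0,"rz":0,"hand":0.085},{"dx":-0.027,"dy":-0.027,"dz":0,"rx":0,"ry":0,"rz":0,"hand":0.085},{"dx":-0.027,"dy":-0.027,"dz":0,"rx":0,"ry":0,"rz":0,"hand":0.085},{"dx":-0.027,"dy":-0.027,"dz":0,"rx":0,"ry":0,"rz":0,"hand":0.085},{"dx":-0.027,"dy":-0.027,"dz":0,"rx":0,"ry":0,"rz":0,"hand":0.085},{"dx":-0.027,"dy":-0.027,"dz":0,"rx":0,"ry":0,"rz":0,"hand":0.085},{"dx":-0.027,"dy":-0.027,"dz":0,"rx":0,"ry":0,"rz":0,"hand":0.085},{"dx":-0.027,"dy":-0.027,"dz":0,"rx":0,"ry":0,"rz":0,"hand":0.085},{"dx":-0.027,"dy":-0.027,"dz":0,"rx":0,"ry":0,"rz":0,"hand":0.085},{"dx":-0.027,"dy":-0.027,"dz":0,"rx":0,"ry":0,"rz":0,"hand":0.085},{"dx":-0.027,"dy":-0.027,"dz":0,"rx":0,"ry":0,"rz":0,"hand":0.085}]'; echo
python3 -m pendant '[{"dx":-0.027,"dy":-0.027,"dz":0,"rx":0,"ry":0,"rz":0,"hand":0.085},{"dx":-0.027,"dy":-0.027,"dz":0,"rx":0,"ry":0,"rz":0,"hand":0.085},{"dx":-0.027,"dy":-0.027,"dz":0,"rx":0,"ry":0,"rz":0,"hand":0.085},{"dx":-0.0255,"dy":-0.0233,"dz":0,"rx":0,"ry":0,"rz":0,"hand":0.085},{"dx":0,"dy":0,"dz":0,"rx":0,"ry":0,"rz":0,"hand":0.085},{"dx":0,"dy":0,"dz":0,"rx":0,"ry":0,"rz":0,"hand":0.085}]'
```

```text
clock: 1.35
position: [0.4698, 0.2309, 0.321]
ee_rot: [-0.0, -0.0, 1.0, 0.0]
contact_force: [0.8, 1.4, 0.4]
width: 0.085
gripper_force: 0.0

clock: 1.85
position: [0.5763, 0.1268, 0.3199]
ee_rot: [-0.001, 0.001, 1.0, 0.0]
contact_force: [-1.4, 0.9, 0.9]
width: 0.0849
gripper_force: 0.0
```

```bash
cat >> h.py <<'E'
def wristcam(manip):
    s=manip.get_state();d=manip.get_image("wrist");M=np.array(d["mount"])
    T=np.eye(4);T[:3,:3]=rot(s["ee_rot"]);T[:3,3]=s["position"];W=T@M
    q=R.from_matrix(W[:3,:3]).as_quat();d["position"]=W[:3,3];d["attitude"]=[q[3],*q[:3]];return s,d
E
python3 - <<'E'
from h import *
from rig import manip
s,d=wristcam(manip);cv2.imwrite("pics/w1.png",d["frame"][:,:,::-1])
for c,st in blobs(d,"red",(0,0,640,480),200): print(c,st,plane(d,*c,.232).round(4),plane(d,*c,.22).round(4))
print(d["position"],[k for k in d])
E
```

```text
[ 85.3 163. ] [76, 148, 20, 31, 527] [ 0.5284 -0.0051  0.232 ] [ 0.5297 -0.012   0.22  ]
[320.8 233.8] [304, 209, 35, 49, 1363] [0.5703 0.1278 0.232 ] [0.5737 0.1279 0.22  ]
[0.50415703 0.12646184 0.4631235 ] ['frame', 'fx', 'fy', 'cx', 'cy', 'mount', 'position', 'attitude']
```

View pics/w1.png

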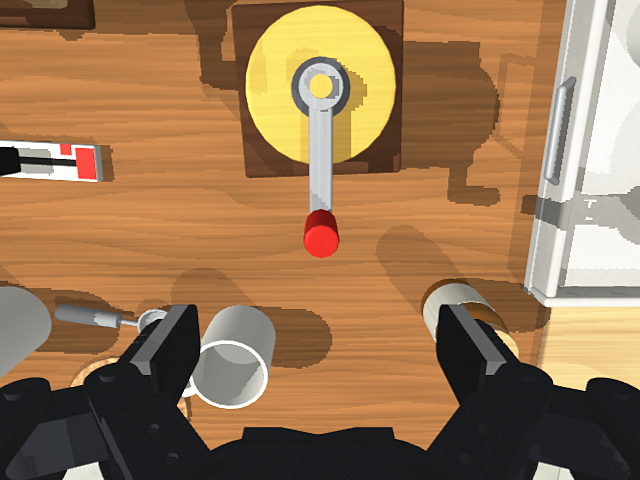

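The wrist view shows the crank pointing straight away from the hub (hub at (321,86), knob at (321,235)), consistent with the knob at y≈0.128, between the fingers. Next I descend and close loosely.

```bash
python3 -m pendant '[{"dx":0.001,"dy":0.001,"dz":0.03,"rx":0,"ry":0,"rz":0,"hand":0.085},{"dx":0,"dy":0,"dz":0.03,"rx":0,"ry":0,"rz":0,"hand":0.085},{"dx":0,"dy":0,"dz":0.03,"rx":0,"ry":0,"rz":0,"hand":0.085},{"dx":0,"dy":0,"dz":0.02,"rx":0,"ry":0,"rz":0,"hand":0.085},{"dx":0,"dy":0,"dz":0.012,"rx":0,"ry":0,"rz":0,"hand":0.05},{"dx":0,"dy":0,"dz":0,"rx":0,"ry":0,"rz":0,"hand":0.03},{"dx":0,"dy":0,"dz":0,"rx":0,"ry":0,"rz":0,"hand":0.03},{"dx":0,"dy":0,"dz":0,"rx":0,"ry":0,"rz":0,"hand":0.03},{"dx":0,"dy":0,"dz":0,"rx":0,"ry":0,"rz":0,"hand":0.03},{"dx":0,"dy":0,"dz":0,"rx":0,"ry":0,"rz":0,"hand":0.03},{"dx":0,"dy":0,"dz":0,"rx":0,"ry":0,"rz":0,"hand":0.03}]' 20
cat > f.py <<'E'
# stationary force average, tool frame; geometry about the axis
from h import *
from rig import manip
F=[];M=[]
for i in range(6):
    s=manip.get_state();F.append(s["contact_force"]);M.append(s["moment"])
    d=manip.get_image("wrist") if i%3==2 else manip.get_image("scene")
    if i==1: sc=d
Rm=rot(s["ee_rot"]);p=np.array(s["position"]);g=p+Rm@[0,0,manip.grasp_offset]
A=np.array([.485,.128]);v=g[:2]-A
print("clock",round(s["clock"],2),"tcp",p.round(4),"r",np.linalg.norm(v).round(4),"ang",np.degrees(np.arctan2(v[1],v[0])).round(2),"yaw",np.degrees(np.arctan2(-Rm[1,0],-Rm[0,0])).round(2))
f=np.mean(F,0);print("F tool",(Rm.T@f).round(2),"std",np.std(F,0).round(2),"Mtool",(Rm.T@np.mean(M,0)).round(3),"w",round(s["width"],4))
for c,st in blobs(sc,"red",(290,205,372,290),15):
    k=plane(sc,*c,.209);w=k[:2]-A;print("scene knob",c,k.round(4),np.linalg.norm(w).round(4),np.degrees(np.arctan2(w[1],w[0])).round(2))
E
echo;python3 f.py
```

```text
clock: 2.82
position: [0.575, 0.1294, 0.2004]
ee_rot: [0.001, -0.0, 1.0, 0.0]
contact_force: [-0.3, 0.1, -0.2]
width: 0.0301
gripper_force: 0.0

clock 3.07 tcp [0.5746 0.1292 0.1995] r 0.0896 ang 0.76 yaw 0.0
F tool [-0.02  0.43  0.02] std [0.21 0.52 0.53] Mtool [ 0.002  0.    -0.011] w 0.0303
scene knob [333.9 239.9] [0.5741 0.1281 0.209 ] 0.0891 0.09
```

```bash
python3 -m pendant '[{"dx":0.00001,"dy":-0.00157,"dz":0,"rx":0,"ry":0,"rz":1,"hand":0.03},{"dx":0.00001,"dy":-0.00157,"dz":0,"rx":0,"ry":0,"rz":1,"hand":0.03},{"dx":0.00001,"dy":-0.00157,"dz":0,"rx":0,"ry":0,"rz":1,"hand":0.03},{"dx":0.00001,"dy":-0.00157,"dz":0,"rx":0,"ry":0,"rz":1,"hand":0.03},{"dx":0.00001,"dy":-0.00157,"dz":0,"rx":0,"ry":0,"rz":1,"hand":0.03},{"dx":0.00001,"dy":-0.00157,"dz":0,"rx":0,"ry":0,"rz":1,"hand":0.03},{"dx":0.00001,"dy":-0.00157,"dz":0,"rx":0,"ry":0,"rz":1,"hand":0.03},{"dx":0.00001,"dy":-0.00157,"dz":0,"rx":0,"ry":0,"rz":1,"hand":0.03},{"dx":0.00001,"dy":-0.00157,"dz":0,"rx":0,"ry":0,"rz":1,"hand":0.03},{"dx":0.00001,"dy":-0.00157,"dz":0,"rx":0,"ry":0,"rz":1,"hand":0.03}]'; echo; python3 f.py
```

```text
clock: 3.95
position: [0.5732, 0.1135, 0.1993]
ee_rot: [0.0, 0.088, 0.996, 0.0]
contact_force: [0.8, 0.8, -0.9]
width: 0.0297
gripper_force: 0.2

clock 4.2 tcp [0.5732 0.1136 0.1994] r 0.0894 ang -9.28 yaw -9.99
F tool [-0.31  0.21  0.18] std [0.39 0.5  0.41] Mtool [-0.004  0.009 -0.006] w 0.0297
scene knob [329.3 240.6] [0.5734 0.1172 0.209 ] 0.089 -6.95
```

```bash
python3 -m pendant '[{"dx":0.00001,"dy":-0.00157,"dz":0,"rx":0,"ry":0,"rz":1,"hand":0.03},{"dx":0.00001,"dy":-0.00157,"dz":0,"rx":0,"ry":0,"rz":1,"hand":0.03},{"dx":0.00001,"dy":-0.00157,"dz":0,"rx":0,"ry":0,"rz":1,"hand":0.03},{"dx":0.00001,"dy":-0.00157,"dz":0,"rx":0,"ry":0,"rz":1,"hand":0.03},{"dx":0.00001,"dy":-0.00157,"dz":0,"rx":0,"ry":0,"rz":1,"hand":0.03},{"dx":0.00001,"dy":-0.00157,"dz":0,"rx":0,"ry":0,"rz":1,"hand":0.03}]'; echo; python3 f.py
```

```text
clock: 4.75
position: [0.5711, 0.1043, 0.1994]
ee_rot: [0.0, 0.14, 0.99, 0.0]
contact_force: [0.1, 0.3, -0.4]
width: 0.0301
gripper_force: 0.4

clock 5.0 tcp [0.5711 0.1044 0.1993] r 0.0893 ang -15.33 yaw -15.99
F tool [0.02 0.28 0.14] std [0.41 0.28 0.29] Mtool [-0.055 -0.011  0.009] w 0.0299
scene knob [325.1 240.9] [0.5717 0.1076 0.209 ] 0.0891 -13.26
```

```bash
python3 -m pendant '[{"dx":0.00001,"dy":-0.00157,"dz":0,"rx":0,"ry":0,"rz":1,"hand":0.03},{"dx":0.00001,"dy":-0.00157,"dz":0,"rx":0,"ry":0,"rz":1,"hand":0.03},{"dx":0.00001,"dy":-0.00157,"dz":0,"rx":0,"ry":0,"rz":1,"hand":0.03},{"dx":0.00001,"dy":-0.00157,"dz":0,"rx":0,"ry":0,"rz":1,"hand":0.03},{"dx":0.00001,"dy":-0.00157,"dz":0,"rx":0,"ry":0,"rz":1,"hand":0.03},{"dx":0.00001,"dy":-0.00157,"dz":0,"rx":0,"ry":0,"rz":1,"hand":0.03}]'; echo; python3 f.py
```

```text
clock: 5.55
position: [0.5683, 0.0966, 0.1993]
ee_rot: [0.0, 0.192, 0.981, 0.001]
contact_force: [2.4, 7.2, -1.1]
width: 0.0298
gripper_force: 3.0

clock 5.8 tcp [0.5683 0.0965 0.1993] r 0.089 ang -20.76 yaw -22.05
F tool [0.75 5.78 0.89] std [0.47 1.08 0.4 ] Mtool [-0.81   0.116 -0.029] w 0.0296
scene knob [321.2 241. ] [0.5696 0.0988 0.209 ] 0.0895 -19.05
```

```bash
python3 f.py; for i in 1; do python3 -m pendant '[{"dx":0.00001,"dy":0.00157,"dz":0,"rx":0,"ry":0,"rz":-1,"hand":0.03},{"dx":0,"dy":0,"dz":0,"rx":0,"ry":0,"rz":0,"hand":0.03},{"dx":0,"dy":0,"dz":0,"rx":0,"ry":0,"rz":0,"hand":0.03}]'; done;echo; python3 f.py;  python3 -m pendant '[{"dx":0.00001,"dy":0.00157,"dz":0,"rx":0,"ry":0,"rz":-1,"hand":0.03},{"dx":0,"dy":0,"dz":0,"rx":0,"ry":0,"rz":0,"hand":0.03},{"dx":0,"dy":0,"dz":0,"rx":0,"ry":0,"rz":0,"hand":0.03}]';echo; python3 f.py
```

```text
clock 6.1 tcp [0.5683 0.0965 0.1993] r 0.089 ang -20.74 yaw -22.04
F tool [0.74 5.12 1.18] std [0.38 0.57 0.52] Mtool [-0.781  0.137 -0.013] w 0.0298
scene knob [321.4 240.9] [0.5694 0.0993 0.209 ] 0.0892 -18.77
clock: 6.4
position: [0.5688, 0.0975, 0.1994]
ee_rot: [0.0, 0.182, 0.983, 0.001]
contact_force: [1.3, 5.1, -0.5]
width: 0.03
gripper_force: 2.5

clock 6.65 tcp [0.5687 0.0974 0.1994] r 0.0892 ang -20.07 yaw -21.01
F tool [0.89 5.02 0.63] std [0.34 0.33 0.59] Mtool [-0.78   0.101  0.002] w 0.03
scene knob [321.9 241.2] [0.5707 0.1002 0.209 ] 0.0901 -18.0
clock: 6.95
position: [0.5692, 0.0985, 0.1993]
ee_rot: [0.0, 0.174, 0.985, 0.0]
contact_force: [0.3, 3.0, -0.7]
width: 0.0302
gripper_force: 2.1

clock 7.2 tcp [0.5692 0.0985 0.1993] r 0.0892 ang -19.31 yaw -19.99
F tool [0.42 4.   0.1 ] std [0.43 0.56 0.33] Mtool [-0.671  0.099 -0.011] w 0.0302
scene knob [322.7 241.1] [0.5708 0.102  0.209 ] 0.0897 -16.83
```

```bash
python3 -m pendant '[{"dx":0.00001,"dy":0.00157,"dz":0,"rx":0,"ry":0,"rz":-1,"hand":0.03},{"dx":0.00001,"dy":0.00157,"dz":0,"rx":0,"ry":0,"rz":-1,"hand":0.03},{"dx":0,"dy":0,"dz":0,"rx":0,"ry":0,"rz":0,"hand":0.03}]';echo; python3 f.py;  python3 -m pendant '[{"dx":0.00001,"dy":0.00157,"dz":0,"rx":0,"ry":0,"rz":-1,"hand":0.03},{"dx":0,"dy":0,"dz":0,"rx":0,"ry":0,"rz":0,"hand":0.03},{"dx":0,"dy":0,"dz":0,"rx":0,"ry":0,"rz":0,"hand":0.03}]';echo; python3 f.py
```

```text
clock: 7.5
position: [0.5702, 0.1011, 0.1993]
ee_rot: [-0.0, 0.156, 0.988, -0.0]
contact_force: [1.0, 2.3, 1.1]
width: 0.0299
gripper_force: 1.2

clock 7.75 tcp [0.5702 0.1012 0.1993] r 0.0893 ang -17.47 yaw -17.99
F tool [ 0.15  2.09 -0.28] std [0.53 0.37 0.53] Mtool [-0.359  0.048 -0.011] w 0.03
scene knob [323.9 240.9] [0.571  0.1049 0.209 ] 0.089 -15.04
clock: 8.05
position: [0.5707, 0.1028, 0.1993]
ee_rot: [-0.0, 0.148, 0.989, -0.0]
contact_force: [0.2, 1.6, 0.5]
width: 0.0298
gripper_force: 0.6

clock 8.3 tcp [0.5707 0.1028 0.1993] r 0.0893 ang -16.38 yaw -16.99
F tool [ 0.24  1.32 -0.32] std [0.17 0.8  0.33] Mtool [-0.166  0.031  0.002] w 0.0302
scene knob [324.6 241. ] [0.5717 0.1064 0.209 ] 0.0894 -14.01
```

```bash
python3 -m pendant '[{"dx":0.00005,"dy":0.00314,"dz":0,"rx":0,"ry":0,"rz":-2,"hand":0.03},{"dx":0.00005,"dy":0.00314,"dz":0,"rx":0,"ry":0,"rz":-2,"hand":0.03},{"dx":0.00005,"dy":0.00314,"dz":0,"rx":0,"ry":0,"rz":-2,"hand":0.03},{"dx":0.00005,"dy":0.00314,"dz":0,"rx":0,"ry":0,"rz":-2,"hand":0.03},{"dx":0.00005,"dy":0.00314,"dz":0,"rx":0,"ry":0,"rz":-2,"hand":0.03},{"dx":0.00005,"dy":0.00314,"dz":0,"rx":0,"ry":0,"rz":-2,"hand":0.03},{"dx":0.00005,"dy":0.00314,"dz":0,"rx":0,"ry":0,"rz":-2,"hand":0.03},{"dx":0.00005,"dy":0.00314,"dz":0,"rx":0,"ry":0,"rz":-2,"hand":0.03},{"dx":0.00005,"dy":0.00314,"dz":0,"rx":0,"ry":0,"rz":-2,"hand":0.03},{"dx":0.00005,"dy":0.00314,"dz":0,"rx":0,"ry":0,"rz":-2,"hand":0.03},{"dx":0.00005,"dy":0.00314,"dz":0,"rx":0,"ry":0,"rz":-2,"hand":0.03},{"dx":0.00005,"dy":0.00314,"dz":0,"rx":0,"ry":0,"rz":-2,"hand":0.03}]'; echo; python3 f.py
python3 -m pendant '[{"dx":0.00001,"dy":0.00157,"dz":0,"rx":0,"ry":0,"rz":-1,"hand":0.03},{"dx":0.00001,"dy":0.00157,"dz":0,"rx":0,"ry":0,"rz":-1,"hand":0.03},{"dx":0.00001,"dy":0.00157,"dz":0,"rx":0,"ry":0,"rz":-1,"hand":0.03},{"dx":0.00001,"dy":0.00157,"dz":0,"rx":0,"ry":0,"rz":-1,"hand":0.03},{"dx":0.00001,"dy":0.00157,"dz":0,"rx":0,"ry":0,"rz":-1,"hand":0.03}]'; echo; python3 f.py
```

```text
clock: 9.35
position: [0.5738, 0.1396, 0.1991]
ee_rot: [-0.0, -0.062, 0.998, -0.001]
contact_force: [0.2, -0.5, 0.2]
width: 0.0297
gripper_force: 0.2

clock 9.6 tcp [0.574  0.1398 0.1992] r 0.0897 ang 7.59 yaw 6.97
F tool [-0.04  0.18  0.06] std [0.63 0.5  0.48] Mtool [ 0.027  0.019 -0.   ] w 0.0299
scene knob [338.  239.2] [0.5745 0.138  0.209 ] 0.09 6.35
clock: 10.07
position: [0.5727, 0.1481, 0.1993]
ee_rot: [-0.0, -0.105, 0.994, 0.0]
contact_force: [0.9, 0.2, -0.1]
width: 0.0297
gripper_force: 0.1

clock 10.32 tcp [0.5727 0.1481 0.1993] r 0.09 ang 12.87 yaw 12.02
F tool [ 0.23  0.27 -0.02] std [0.68 0.46 0.4 ] Mtool [-0.02   0.009  0.025] w 0.0301
scene knob [341.7 237.9] [0.5728 0.1475 0.209 ] 0.0899 12.5
```

```bash
python3 -m pendant '[{"dx":0.00001,"dy":0.00157,"dz":0,"rx":0,"ry":0,"rz":-1,"hand":0.03},{"dx":0.00001,"dy":0.00157,"dz":0,"rx":0,"ry":0,"rz":-1,"hand":0.03},{"dx":0.00001,"dy":0.00157,"dz":0,"rx":0,"ry":0,"rz":-1,"hand":0.03},{"dx":0.00001,"dy":0.00157,"dz":0,"rx":0,"ry":0,"rz":-1,"hand":0.03},{"dx":0.00001,"dy":0.00157,"dz":0,"rx":0,"ry":0,"rz":-1,"hand":0.03},{"dx":0.00001,"dy":0.00157,"dz":0,"rx":0,"ry":0,"rz":-1,"hand":0.03}]'; echo; python3 f.py
```

```text
clock: 10.87
position: [0.5703, 0.157, 0.1993]
ee_rot: [0.0, -0.157, 0.988, -0.0]
contact_force: [0.2, -1.0, 0.1]
width: 0.0301
gripper_force: 0.6

clock 11.12 tcp [0.5703 0.157  0.1993] r 0.0901 ang 18.79 yaw 18.01
F tool [ 0.09 -0.62 -0.36] std [0.66 0.45 0.53] Mtool [0.12  0.032 0.013] w 0.0296
scene knob [345.6 235.9] [0.5691 0.1581 0.209 ] 0.0893 19.71
```

```bash
sed -i 's/print("scene knob",c,/print("scene knob",c,st,/' f.py
python3 -m pendant '[{"dx":0.00001,"dy":0.00157,"dz":0,"rx":0,"ry":0,"rz":-1,"hand":0.03},{"dx":0.00001,"dy":0.00157,"dz":0,"rx":0,"ry":0,"rz":-1,"hand":0.03},{"dx":0.00001,"dy":0.00157,"dz":0,"rx":0,"ry":0,"rz":-1,"hand":0.03},{"dx":0,"dy":0,"dz":0,"rx":0,"ry":0,"rz":0,"hand":0.03}]'; echo; python3 f.py
```

```text
clock: 11.5
position: [0.5688, 0.1611, 0.1993]
ee_rot: [-0.0, -0.183, 0.983, -0.001]
contact_force: [1.2, -3.0, 0.6]
width: 0.0302
gripper_force: 1.5

clock 11.75 tcp [0.5688 0.1611 0.1993] r 0.0901 ang 21.58 yaw 21.01
F tool [ 0.97 -3.16 -0.17] std [0.61 0.56 0.74] Mtool [0.537 0.137 0.024] w 0.03
scene knob [346.9 235.2] [344, 227, 7, 18, 84] [0.5678 0.1617 0.209 ] 0.0894 22.17
```

```bash
python3 -m pendant '[{"dx":0.00001,"dy":0.00157,"dz":0,"rx":0,"ry":0,"rz":-1,"hand":0.03},{"dx":0.00001,"dy":0.00157,"dz":0,"rx":0,"ry":0,"rz":-1,"hand":0.03},{"dx":0,"dy":0,"dz":0,"rx":0,"ry":0,"rz":0,"hand":0.03}]'; echo; python3 f.py
python3 -m pendant '[{"dx":0.00001,"dy":-0.00157,"dz":0,"rx":0,"ry":0,"rz":1,"hand":0.03},{"dx":0.00001,"dy":-0.00157,"dz":0,"rx":0,"ry":0,"rz":1,"hand":0.03},{"dx":0,"dy":0,"dz":0,"rx":0,"ry":0,"rz":0,"hand":0.03}]'; echo; python3 f.py
python3 -m pendant '[{"dx":0.00001,"dy":-0.00157,"dz":0,"rx":0,"ry":0,"rz":1,"hand":0.03},{"dx":0.00001,"dy":-0.00157,"dz":0,"rx":0,"ry":0,"rz":1,"hand":0.03},{"dx":0,"dy":0,"dz":0,"rx":0,"ry":0,"rz":0,"hand":0.03}]'; echo; python3 f.py
```

```text
clock: 12.05
position: [0.5676, 0.164, 0.1993]
ee_rot: [0.0, -0.2, 0.98, -0.001]
contact_force: [0.1, -4.6, -0.0]
width: 0.0302
gripper_force: 2.4

clock 12.3 tcp [0.5676 0.1639 0.1993] r 0.0901 ang 23.51 yaw 23.06
F tool [ 1.57 -4.61 -0.22] std [0.38 0.54 0.35] Mtool [0.745 0.257 0.034] w 0.03
scene knob [348.1 234.1] [346, 226, 6, 19, 77] [0.5651 0.1655 0.209 ] 0.0885 25.07
clock: 12.6
position: [0.5687, 0.1614, 0.1993]
ee_rot: [-0.0, -0.182, 0.983, 0.0]
contact_force: [0.6, -3.6, 0.5]
width: 0.0301
gripper_force: 1.8

clock 12.85 tcp [0.5687 0.1615 0.1993] r 0.0902 ang 21.8 yaw 21.02
F tool [ 1.37 -3.73 -0.61] std [0.44 0.29 0.36] Mtool [0.572 0.197 0.021] w 0.0301
scene knob [347.2 235.3] [344, 227, 7, 18, 77] [0.5683 0.1623 0.209 ] 0.09 22.39
clock: 13.15
position: [0.5698, 0.1588, 0.1993]
ee_rot: [0.0, -0.165, 0.986, 0.0]
contact_force: [-1.0, -1.6, 0.3]
width: 0.0299
gripper_force: 0.9

clock 13.4 tcp [0.5698 0.1588 0.1993] r 0.0902 ang 19.96 yaw 19.02
F tool [ 1.   -2.11 -0.51] std [0.66 0.57 0.35] Mtool [0.274 0.137 0.011] w 0.03
scene knob [346.  235.7] [343, 227, 7, 19, 94] [0.5687 0.1592 0.209 ] 0.0894 20.44
```

```bash
python3 -m pendant '[{"dx":0.00001,"dy":-0.00157,"dz":0,"rx":0,"ry":0,"rz":1,"hand":0.03},{"dx":0.00001,"dy":-0.00157,"dz":0,"rx":0,"ry":0,"rz":1,"hand":0.03},{"dx":0,"dy":0,"dz":0,"rx":0,"ry":0,"rz":0,"hand":0.03},{"dx":0,"dy":0,"dz":0,"rx":0,"ry":0,"rz":0,"hand":0.03},{"dx":0,"dy":0,"dz":0,"rx":0,"ry":0,"rz":0,"hand":0.05},{"dx":0,"dy":0,"dz":0,"rx":0,"ry":0,"rz":0,"hand":0.085},{"dx":0,"dy":0,"dz":0,"rx":0,"ry":0,"rz":0,"hand":0.085},{"dx":0,"dy":0,"dz":0,"rx":0,"ry":0,"rz":0,"hand":0.085}]'; echo; python3 f.py
cat > k.py <<'E'
import sys
from h import *
from rig import manip
s,d=wristcam(manip);b=manip.get_image("side");sc=manip.get_image("scene")
cv2.imwrite(f"pics/{sys.argv[1]}.png",np.vstack([np.hstack([cv2.resize(sc["frame"][200:300,285:385],(320,320)),cv2.resize(b["frame"][190:290,270:370],(320,320))]),cv2.resize(d["frame"],(640,480))])[:600,:,::-1] if 0 else np.hstack([cv2.resize(d["frame"],(400,300)),cv2.resize(sc["frame"][200:300,285:385],(300,300))])[:,:,::-1])
A=np.array([.485,.128])
print("sc",blobs(sc,"red",(290,205,372,290),15),"side",[x for x in blobs(b,"red",(280,195,370,260),15)])
for c,st in blobs(d,"red",(0,0,640,480),200): print("wrist",c,st,plane(d,*c,.22).round(4))
for c,st in blobs(d,"brass",(0,0,640,480),60): print("brass",c,st,plane(d,*c,.196).round(4))
for z in(.209,):
  try:
    k=tri(ray(sc,*blobs(sc,"red",(290,205,372,290),30)[0][0]),ray(b,*blobs(b,"red",(280,195,370,260),30)[0][0]));w=k[:2]-A
    print("tri",k.round(4),np.linalg.norm(w).round(4),np.degrees(np.arctan2(w[1],w[0])).round(2))
  except Exception as e: print(e)
E
python3 k.py k1
```

```text
clock: 14.12
position: [0.5708, 0.1557, 0.1993]
ee_rot: [0.0, -0.148, 0.989, 0.0]
contact_force: [0.2, 0.6, -0.3]
width: 0.0769
gripper_force: 0.0

clock 14.37 tcp [0.5708 0.1556 0.1993] r 0.0901 ang 17.8 yaw 17.01
F tool [-0.07  0.11  0.03] std [0.33 0.41 0.35] Mtool [-0.01  -0.033 -0.016] w 0.0854
scene knob [343.5 237.5] [340, 229, 8, 17, 122] [0.5727 0.1519 0.209 ] 0.0909 15.24
sc [(array([343.4, 237.6]), [340, 229, 8, 17, 116])] side []
wrist [306.5 333.4] [272, 276, 68, 111, 5903] [0.5699 0.1508 0.22  ]
brass [271.   15.6] [208, 0, 126, 57, 2368] [0.4758 0.1101 0.196 ]
brass [381.7 104.9] [333, 0, 112, 198, 11655] [0.4913 0.1537 0.196 ]
brass [313.9  65. ] [296, 41, 40, 45, 1214] [0.486  0.1277 0.196 ]
brass [250.1 123. ] [190, 60, 103, 136, 5923] [0.5104 0.1119 0.196 ]
list index out of range
```

View pics/k1.png

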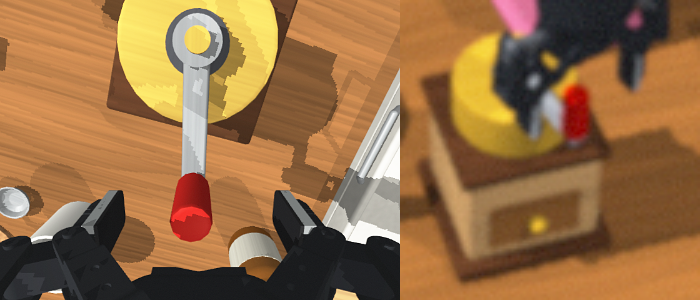

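Free travel ≈ 28° ≈ 44 mm (ends at about −12.7° and +15.3°, the latter confirmed unobstructed in the scene and wrist views), so it is less than 50 mm and the slide goes to green. Next I put the crank at mid-play, about +1.3°.

```bash
python3 -m pendant '[{"dx":0.00001,"dy":-0.00157,"dz":0,"rx":0,"ry":0,"rz":1,"hand":0.085},{"dx":0.00001,"dy":-0.00157,"dz":0,"rx":0,"ry":0,"rz":1,"hand":0.06},{"dx":0.00001,"dy":-0.00078,"dz":0,"rx":0,"ry":0,"rz":0.5,"hand":0.024},{"dx":0,"dy":0,"dz":0,"rx":0,"ry":0,"rz":0,"hand":0.024},{"dx":0,"dy":0,"dz":0,"rx":0,"ry":0,"rz":0,"hand":0.024},{"dx":0,"dy":0,"dz":0,"rx":0,"ry":0,"rz":0,"hand":0.024},{"dx":0,"dy":0,"dz":0,"rx":0,"ry":0,"rz":0,"hand":0.024},{"dx":0,"dy":0,"dz":0,"rx":0,"ry":0,"rz":0,"hand":0.024}]'; echo
python3 -m pendant '[{"dx":0.00001,"dy":-0.00157,"dz":0,"rx":0,"ry":0,"rz":1,"hand":0.024},{"dx":0.00001,"dy":-0.00157,"dz":0,"rx":0,"ry":0,"rz":1,"hand":0.024},{"dx":0.00001,"dy":-0.00157,"dz":0,"rx":0,"ry":0,"rz":1,"hand":0.024},{"dx":0.00001,"dy":-0.00157,"dz":0,"rx":0,"ry":0,"rz":1,"hand":0.024},{"dx":0.00001,"dy":-0.00157,"dz":0,"rx":0,"ry":0,"rz":1,"hand":0.024},{"dx":0.00001,"dy":-0.00157,"dz":0,"rx":0,"ry":0,"rz":1,"hand":0.024},{"dx":0.00001,"dy":-0.00157,"dz":0,"rx":0,"ry":0,"rz":1,"hand":0.024},{"dx":0.00001,"dy":-0.00157,"dz":0,"rx":0,"ry":0,"rz":1,"hand":0.024},{"dx":0.00001,"dy":-0.00157,"dz":0,"rx":0,"ry":0,"rz":1,"hand":0.024},{"dx":0.00001,"dy":-0.00157,"dz":0,"rx":0,"ry":0,"rz":1,"hand":0.024},{"dx":0.00001,"dy":-0.00157,"dz":0,"rx":0,"ry":0,"rz":1,"hand":0.024},{"dx":0,"dy":0,"dz":0,"rx":0,"ry":0,"rz":0,"hand":0.024}]'; echo; python3 f.py
```

```text
clock: 15.23
position: [0.5719, 0.1518, 0.1993]
ee_rot: [-0.0, -0.126, 0.992, 0.0]
contact_force: [-0.3, -0.2, 0.2]
width: 0.0241
gripper_force: 0.0

clock: 16.23
position: [0.5746, 0.1343, 0.1993]
ee_rot: [-0.0, -0.03, 1.0, -0.0]
contact_force: [0.2, 0.4, 0.2]
width: 0.0241
gripper_force: 0.0

clock 16.48 tcp [0.5746 0.1348 0.1993] r 0.0898 ang 4.32 yaw 3.52
F tool [ 0.41 -0.04  0.31] std [0.34 0.44 0.47] Mtool [ 0.02  -0.026  0.006] w 0.0236
scene knob [337.2 239.2] [333, 232, 9, 17, 126] [0.574  0.1362 0.209 ] 0.0893 5.24
```

```bash
python3 -m pendant '[{"dx":0,"dy":-0.0008,"dz":0,"rx":0,"ry":0,"rz":0.5,"hand":0.024},{"dx":0,"dy":-0.0008,"dz":0,"rx":0,"ry":0,"rz":0.5,"hand":0.024},{"dx":0,"dy":-0.0008,"dz":0,"rx":0,"ry":0,"rz":0.5,"hand":0.024},{"dx":0,"dy":-0.0008,"dz":0,"rx":0,"ry":0,"rz":0.5,"hand":0.024},{"dx":0,"dy":-0.0008,"dz":0,"rx":0,"ry":0,"rz":0.5,"hand":0.024},{"dx":0,"dy":-0.0008,"dz":0,"rx":0,"ry":0,"rz":0.5,"hand":0.024},{"dx":0,"dy":-0.0008,"dz":0,"rx":0,"ry":0,"rz":0.5,"hand":0.024},{"dx":0,"dy":0,"dz":0,"rx":0,"ry":0,"rz":0,"hand":0.024},{"dx":0,"dy":0,"dz":0,"rx":0,"ry":0,"rz":0,"hand":0.024},{"dx":0,"dy":0,"dz":0,"rx":0,"ry":0,"rz":0,"hand":0.085},{"dx":0,"dy":0,"dz":0,"rx":0,"ry":0,"rz":0,"hand":0.085},{"dx":0,"dy":0,"dz":0,"rx":0,"ry":0,"rz":0,"hand":0.085}]'; echo; python3 f.py; python3 k.py k2
```

```text
clock: 17.53
position: [0.5748, 0.1292, 0.1993]
ee_rot: [0.0, -0.0, 1.0, 0.0]
contact_force: [0.2, 0.8, 1.0]
width: 0.0596
gripper_force: 0.0

clock 17.78 tcp [0.5748 0.1292 0.1993] r 0.0898 ang 0.75 yaw 0.02
F tool [-0.15  0.13  0.01] std [0.16 0.42 0.58] Mtool [-0.004  0.015  0.007] w 0.0852
scene knob [334.4 240.4] [331, 232, 8, 17, 100] [0.5759 0.1288 0.209 ] 0.0909 0.51
sc [(array([334.4, 240.4]), [331, 232, 8, 17, 100])] side [(array([302.4, 223.4]), [300, 216, 6, 16, 68])]
wrist [  6.3 181.3] [0, 160, 16, 41, 532] [0.5212 0.0342 0.22  ]
wrist [319.9 334. ] [287, 277, 68, 111, 5883] [0.573  0.1293 0.22  ]
brass [258.9 112.8] [198, 0, 122, 198, 8503] [0.5011 0.1082 0.196 ]
brass [385.2 112. ] [337, 0, 109, 196, 7790] [0.5008 0.1518 0.196 ]
brass [211.7  56.3] [193, 24, 52, 51, 717] [0.4831 0.0932 0.196 ]
brass [308.9  75.5] [297, 49, 36, 37, 88] [0.489  0.1255 0.196 ]
tri [0.5743 0.1282 0.2092] 0.0893 0.1
```

```bash
python3 -m pendant '[{"dx":0,"dy":0,"dz":-0.02,"rx":0,"ry":0,"rz":0,"hand":0.085},{"dx":0,"dy":0,"dz":-0.03,"rx":0,"ry":0,"rz":0,"hand":0.085},{"dx":0,"dy":0,"dz":-0.04,"rx":0,"ry":0,"rz":0,"hand":0.085},{"dx":0,"dy":0,"dz":-0.04,"rx":0,"ry":0,"rz":0,"hand":0.085},{"dx":0,"dy":0,"dz":-0.02,"rx":0,"ry":0,"rz":0,"hand":0.085}]'
python3 - <<'E'
from h import *
from rig import manip
a=manip.get_image("scene");b=manip.get_image("side")
r=blobs(a,"red",(170,180,205,225),15);q=blobs(b,"red",(370,145,400,185),15);print(r,q)
print("bigknob",tri(ray(a,*r[0][0]),ray(b,*q[0][0])).round(4))
for kk in("brass",):print(blobs(a,kk,(145,165,235,225),80))
print("hub",plane(a,181,186,.25).round(3),tri(ray(a,181,184),ray(b,419,184)).round(3))
# plinth front corners of big mill, on table
for u,v in((165,273),(229,262)):print(plane(a,u,v,0.0).round(3))
k=tri(ray(a,*blobs(a,"red",(290,205,372,290),30)[0][0]),ray(b,*blobs(b,"red",(280,195,340,260),30)[0][0]));w=k[:2]-[.485,.128];print("knob",k.round(4),np.degrees(np.arctan2(w[1],w[0])))
E
```

```text
clock: 18.4
position: [0.5761, 0.1293, 0.3547]
ee_rot: [0.004, -0.0, 1.0, 0.0]
contact_force: [1.0, 0.7, 0.2]
width: 0.0847
gripper_force: 0.0
[(array([183.2, 205.8]), [177, 194, 14, 25, 232])] [(array([382.2, 163.4]), [378, 154, 9, 20, 151])]
bigknob [ 0.441  -0.1934  0.2765]
[(array([184.1, 197.3]), [155, 172, 57, 52, 1739])]
hub [ 0.342 -0.191  0.25 ] [ 0.322 -0.188  0.234]
[ 0.387 -0.279  0.   ]
[ 0.394 -0.108  0.   ]
knob [0.5759 0.1282 0.2096] 0.13448245376855322
```

```bash
python3 -m pendant '[{"dx":0.003,"dy":-0.0336,"dz":0,"rx":0,"ry":0,"rz":0,"hand":0.085},{"dx":0.003,"dy":-0.0336,"dz":0,"rx":0,"ry":0,"rz":0,"hand":0.085},{"dx":0.003,"dy":-0.0336,"dz":0,"rx":0,"ry":0,"rz":0,"hand":0.085},{"dx":0.003,"dy":-0.0336,"dz":0,"rx":0,"ry":0,"rz":0,"hand":0.085},{"dx":0.003,"dy":-0.0336,"dz":0,"rx":0,"ry":0,"rz":0,"hand":0.085},{"dx":0.003,"dy":-0.0336,"dz":0,"rx":0,"ry":0,"rz":0,"hand":0.085},{"dx":0.003,"dy":-0.0336,"dz":0,"rx":0,"ry":0,"rz":0,"hand":0.085},{"dx":0.003,"dy":-0.0336,"dz":0,"rx":0,"ry":0,"rz":0,"hand":0.085},{"dx":0.003,"dy":-0.0336,"dz":0,"rx":0,"ry":0,"rz":0,"hand":0.085},{"dx":0.003,"dy":-0.0336,"dz":0,"rx":0,"ry":0,"rz":3,"hand":0.085},{"dx":0,"dy":0,"dz":0,"rx":0,"ry":0,"rz":0,"hand":0.085},{"dx":0,"dy":0,"dz":0,"rx":0,"ry":0,"rz":0,"hand":0.085}]'
python3 - <<'E'
from h import *
from rig import manip
s,d=wristcam(manip);sc=manip.get_image("scene");b=manip.get_image("side")
cv2.imwrite("pics/w3.png",np.hstack([cv2.resize(d["frame"],(400,300)),cv2.resize(b["frame"],(400,300))])[:,:,::-1]);cv2.imwrite("pics/w3full.png",d["frame"][:,:,::-1])
print(np.round(s["position"],4))
for k,z in(("red",.014),("green",.014),("black",.0545)):
    for c,st in blobs(d,k,(0,0,640,300),150): print(k,c,st,plane(d,*c,z).round(4))
E
```

```text
clock: 19.5
position: [0.5442, -0.2083, 0.3474]
ee_rot: [-0.001, 0.028, 1.0, 0.001]
contact_force: [0.0, 0.6, 0.3]
width: 0.085
gripper_force: 0.0
[ 0.5442 -0.2083  0.3474]
red [340.2  42.6] [308, 3, 67, 82, 4117] [ 0.396  -0.1766  0.014 ]
red [385.9 183.4] [377, 170, 19, 28, 453] [ 0.5508 -0.1287  0.014 ]
green [260.5 183.3] [252, 170, 18, 28, 456] [ 0.5426 -0.2765  0.014 ]
black [ 18.7 179.3] [0, 98, 41, 158, 832] [ 0.518  -0.5299  0.0545]
black [322.5 185. ] [270, 173, 107, 28, 892] [ 0.5421 -0.2036  0.0545]
```

View pics/w3.png

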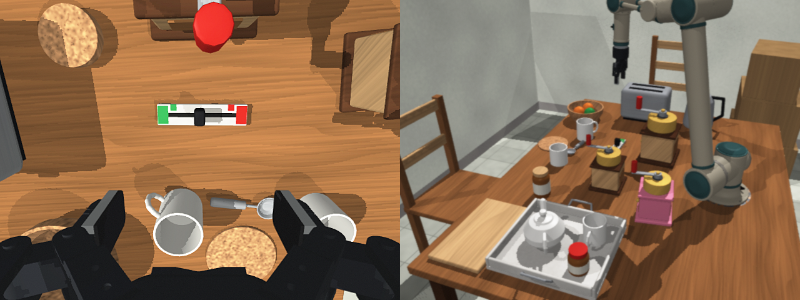

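The wrist camera side faces the large mill's knob, so I'll turn the tool half round before descending.

```bash
python3 -c "
from rig import manip;print(manip.get_state()['qpos'])"
```

```text
[-4.81131758e-01  2.48086836e-01  1.26042550e+00  8.43236979e-04
  1.63456470e+00 -2.00076732e+00]
```

```bash
python3 -m pendant '[{"dx":0,"dy":0,"dz":0,"rx":0,"ry":0,"rz":7.16,"hand":0.085},{"dx":0,"dy":0,"dz":0,"rx":0,"ry":0,"rz":7.16,"hand":0.085},{"dx":0,"dy":0,"dz":0,"rx":0,"ry":0,"rz":7.16,"hand":0.085},{"dx":0,"dy":0,"dz":0,"rx":0,"ry":0,"rz":7.16,"hand":0.085},{"dx":0,"dy":0,"dz":0,"rx":0,"ry":0,"rz":7.16,"hand":0.085},{"dx":0,"dy":0,"dz":0,"rx":0,"ry":0,"rz":7.16,"hand":0.085},{"dx":0,"dy":0,"dz":0,"rx":0,"ry":0,"rz":7.16,"hand":0.085},{"dx":0,"dy":0,"dz":0,"rx":0,"ry":0,"rz":7.16,"hand":0.085},{"dx":0,"dy":0,"dz":0,"rx":0,"ry":0,"rz":7.16,"hand":0.085},{"dx":0,"dy":0,"dz":0,"rx":0,"ry":0,"rz":7.16,"hand":0.085},{"dx":0,"dy":0,"dz":0,"rx":0,"ry":0,"rz":7.16,"hand":0.085},{"dx":0,"dy":0,"dz":0,"rx":0,"ry":0,"rz":7.16,"hand":0.085}]'; echo;  python3 -m pendant '[{"dx":0,"dy":0,"dz":0,"rx":0,"ry":0,"rz":7.16,"hand":0.085},{"dx":0,"dy":0,"dz":0,"rx":0,"ry":0,"rz":7.16,"hand":0.085},{"dx":0,"dy":0,"dz":0,"rx":0,"ry":0,"rz":7.16,"hand":0.085},{"dx":0,"dy":0,"dz":0,"rx":0,"ry":0,"rz":7.16,"hand":0.085},{"dx":0,"dy":0,"dz":0,"rx":0,"ry":0,"rz":7.16,"hand":0.085},{"dx":0,"dy":0,"dz":0,"rx":0,"ry":0,"rz":7.16,"hand":0.085},{"dx":0,"dy":0,"dz":0,"rx":0,"ry":0,"rz":7.16,"hand":0.085},{"dx":0,"dy":0,"dz":0,"rx":0,"ry":0,"rz":7.16,"hand":0.085},{"dx":0,"dy":0,"dz":0,"rx":0,"ry":0,"rz":7.16,"hand":0.085},{"dx":0,"dy":0,"dz":0,"rx":0,"ry":0,"rz":7.16,"hand":0.085},{"dx":0,"dy":0,"dz":0,"rx":0,"ry":0,"rz":7.16,"hand":0.085},{"dx":0,"dy":0,"dz":0,"rx":0,"ry":0,"rz":7.16,"hand":0.085}]'; echo;  python3 -m pendant '[{"dx":0,"dy":0,"dz":0,"rx":0,"ry":0,"rz":4.1,"hand":0.085},{"dx":0,"dy":0,"dz":0.03,"rx":0,"ry":0,"rz":4.1,"hand":0.085},{"dx":0,"dy":0,"dz":0.04,"rx":0,"ry":0,"rz":0,"hand":0.085},{"dx":0,"dy":0,"dz":0.04,"rx":0,"ry":0,"rz":0,"hand":0.085},{"dx":0,"dy":0,"dz":0.04,"rx":0,"ry":0,"rz":0,"hand":0.085},{"dx":0,"dy":0,"dz":0,"rx":0,"ry":0,"rz":0,"hand":0.085}]'
python3 - <<'E'
from h import *
from rig import manip
s,d=wristcam(manip);b=manip.get_image("side");sc=manip.get_image("scene")
cv2.imwrite("pics/w4.png",np.hstack([cv2.resize(sc["frame"][100:400,60:360],(400,400)),cv2.resize(b["frame"][0:300,300:600],(400,400))])[:,:,::-1])
E
```

```text
clock: 20.65
position: [0.5451, -0.205, 0.3493]
ee_rot: [-0.0, 0.702, 0.713, 0.0]
contact_force: [-0.7, -0.1, -0.1]
width: 0.085
gripper_force: 0.0

clock: 21.65
position: [0.545, -0.205, 0.3493]
ee_rot: [-0.0, 0.999, 0.043, 0.0]
contact_force: [-0.5, 0.5, 0.3]
width: 0.0853
gripper_force: 0.0

clock: 22.15
position: [0.5394, -0.2022, 0.1911]
ee_rot: [-0.004, 1.0, -0.025, -0.008]
contact_force: [-1.7, 0.2, -0.3]
width: 0.0851
gripper_force: 0.0
```

View pics/w4.png

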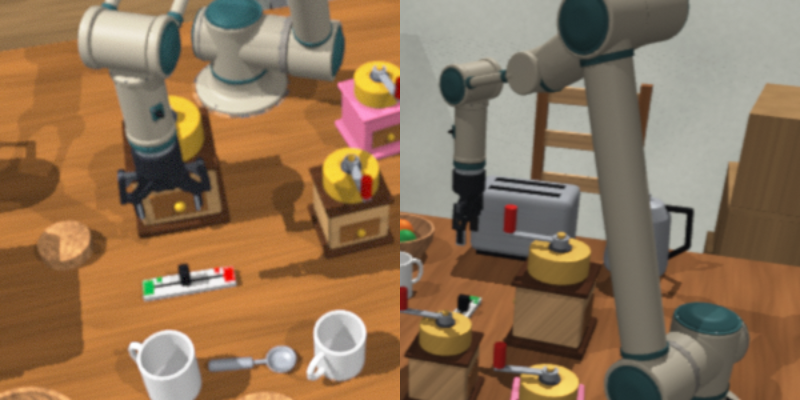

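The picture shows the arm well above the large mill and the gripper over the slide (block at (184,272) in the left half). Clear to descend.

```bash
python3 -m pendant '[{"dx":0,"dy":0,"dz":0.03,"rx":0,"ry":0,"rz":0,"hand":0.085},{"dx":0,"dy":0,"dz":0.03,"rx":0,"ry":0,"rz":0,"hand":0.085},{"dx":0,"dy":0,"dz":0.03,"rx":0,"ry":0,"rz":0,"hand":0.085},{"dx":0,"dy":0,"dz":0.03,"rx":0,"ry":0,"rz":0,"hand":0.085},{"dx":0,"dy":0,"dz":0.025,"rx":0,"ry":0,"rz":0,"hand":0.085},{"dx":0,"dy":0,"dz":0.018,"rx":0,"ry":0,"rz":0,"hand":0.06},{"dx":0,"dy":0,"dz":0,"rx":0,"ry":0,"rz":0,"hand":0.03},{"dx":0,"dy":0,"dz":0,"rx":0,"ry":0,"rz":0,"hand":0.03},{"dx":0,"dy":0,"dz":0,"rx":0,"ry":0,"rz":0,"hand":0.03},{"dx":0,"dy":0,"dz":0,"rx":0,"ry":0,"rz":0,"hand":0.03},{"dx":0,"dy":0,"dz":0,"rx":0,"ry":0,"rz":0,"hand":0.03}]' ; echo; python3 -m pendant '[{"dx":0,"dy":0.006,"dz":0,"rx":0,"ry":0,"rz":0,"hand":0.03},{"dx":0,"dy":0.006,"dz":0,"rx":0,"ry":0,"rz":0,"hand":0.03},{"dx":0,"dy":0.006,"dz":0,"rx":0,"ry":0,"rz":0,"hand":0.03},{"dx":0,"dy":0.006,"dz":0,"rx":0,"ry":0,"rz":0,"hand":0.03},{"dx":0,"dy":0.006,"dz":0,"rx":0,"ry":0,"rz":0,"hand":0.03},{"dx":0,"dy":0.006,"dz":0,"rx":0,"ry":0,"rz":0,"hand":0.03},{"dx":0,"dy":0.006,"dz":0,"rx":0,"ry":0,"rz":0,"hand":0.03},{"dx":0,"dy":0.006,"dz":0,"rx":0,"ry":0,"rz":0,"hand":0.03},{"dx":0,"dy":0,"dz":0,"rx":0,"ry":0,"rz":0,"hand":0.03}]'
```

```text
clock: 23.22
position: [0.5464, -0.2075, 0.0385]
ee_rot: [0.001, 1.0, -0.026, 0.002]
contact_force: [0.4, -0.1, -0.0]
width: 0.0301
gripper_force: 0.0

clock: 23.97
position: [0.5422, -0.2564, 0.0361]
ee_rot: [0.0, 1.0, -0.027, -0.0]
contact_force: [0.1, -0.2, -1.2]
width: 0.03
gripper_force: 0.0
```

```bash
python3 -m pendant '[{"dx":0,"dy":0.004,"dz":0,"rx":0,"ry":0,"rz":0,"hand":0.03},{"dx":0,"dy":0.004,"dz":0,"rx":0,"ry":0,"rz":0,"hand":0.03},{"dx":0,"dy":0.002,"dz":0,"rx":0,"ry":0,"rz":0,"hand":0.03},{"dx":0,"dy":0,"dz":0,"rx":0,"ry":0,"rz":0,"hand":0.03}]';echo; python3 -m pendant '[{"dx":0,"dy":0.001,"dz":0,"rx":0,"ry":0,"rz":0,"hand":0.03},{"dx":0,"dy":0.001,"dz":0,"rx":0,"ry":0,"rz":0,"hand":0.03},{"dx":0,"dy":0,"dz":0,"rx":0,"ry":0,"rz":0,"hand":0.03}]'
```

```text
clock: 24.3
position: [0.5416, -0.2652, 0.0361]
ee_rot: [0.0, 1.0, -0.026, -0.0]
contact_force: [0.3, 0.0, 0.1]
width: 0.0297
gripper_force: 0.0

clock: 24.55
position: [0.5416, -0.2665, 0.0361]
ee_rot: [-0.0, 1.0, -0.026, -0.0]
contact_force: [-0.8, 1.5, -0.3]
width: 0.0301
gripper_force: 0.7
```

```bash
python3 -m pendant '[{"dx":0,"dy":0.001,"dz":0,"rx":0,"ry":0,"rz":0,"hand":0.03},{"dx":0,"dy":0.001,"dz":0,"rx":0,"ry":0,"rz":0,"hand":0.03},{"dx":0,"dy":0,"dz":0,"rx":0,"ry":0,"rz":0,"hand":0.03}]';echo; python3 -m pendant '[{"dx":0,"dy":0.001,"dz":0,"rx":0,"ry":0,"rz":0,"hand":0.03},{"dx":0,"dy":0.001,"dz":0,"rx":0,"ry":0,"rz":0,"hand":0.03},{"dx":0,"dy":0,"dz":0,"rx":0,"ry":0,"rz":0,"hand":0.03}]'
```

```text
clock: 24.8
position: [0.5415, -0.2667, 0.0361]
ee_rot: [-0.002, 1.0, -0.027, -0.0]
contact_force: [-0.2, 7.0, 0.9]
width: 0.0302
gripper_force: 3.2

clock: 25.05
position: [0.5414, -0.2669, 0.0361]
ee_rot: [-0.003, 1.0, -0.027, -0.0]
contact_force: [1.7, 10.6, 2.5]
width: 0.0302
gripper_force: 5.4
```

The slide is at its end stop: the force rises with no further motion. I back off, lift and check.

```bash
python3 -m pendant '[{"dx":0,"dy":-0.004,"dz":0,"rx":0,"ry":0,"rz":0,"hand":0.03},{"dx":0,"dy":-0.004,"dz":0,"rx":0,"ry":0,"rz":0,"hand":0.03},{"dx":0,"dy":0,"dz":0,"rx":0,"ry":0,"rz":0,"hand":0.038},{"dx":0,"dy":0,"dz":0,"rx":0,"ry":0,"rz":0,"hand":0.038},{"dx":0,"dy":0,"dz":-0.03,"rx":0,"ry":0,"rz":0,"hand":0.038},{"dx":0,"dy":0,"dz":-0.04,"rx":0,"ry":0,"rz":0,"hand":0.038},{"dx":0,"dy":0,"dz":-0.04,"rx":0,"ry":0,"rz":0,"hand":0.038},{"dx":0,"dy":0,"dz":-0.04,"rx":0,"ry":0,"rz":0,"hand":0.038},{"dx":0,"dy":0,"dz":-0.04,"rx":0,"ry":0,"rz":0,"hand":0.038},{"dx":0,"dy":0,"dz":-0.04,"rx":0,"ry":0,"rz":0,"hand":0.038},{"dx":0,"dy":0,"dz":0,"rx":0,"ry":0,"rz":0,"hand":0.038},{"dx":0,"dy":0,"dz":0,"rx":0,"ry":0,"rz":0,"hand":0.038}]'
python3 - <<'E'
from h import *
from rig import manip
b=manip.get_image("side");a=manip.get_image("scene")
cv2.imwrite("pics/w5.png",cv2.resize(a["frame"][200:400,150:370],(660,600))[:,:,::-1])
print("slide",blobs(a,"black",(160,290,245,330)))
k=tri(ray(a,*blobs(a,"red",(290,205,372,290),30)[0][0]),ray(b,*blobs(b,"red",(280,195,340,260),30)[0][0]));w=k[:2]-[.485,.128];print("knob",k.round(4),np.degrees(np.arctan2(w[1],w[0])))
E
```

```text
clock: 26.05
position: [0.5432, -0.2643, 0.2697]
ee_rot: [0.002, 1.0, -0.027, 0.003]
contact_force: [-1.1, 0.2, -0.2]
width: 0.0375
gripper_force: 0.0
slide [(array([175.8, 309.9]), [172, 303, 9, 14, 86])]
knob [0.5755 0.1286 0.2088] 0.3513980490132656
```

View pics/w5.png

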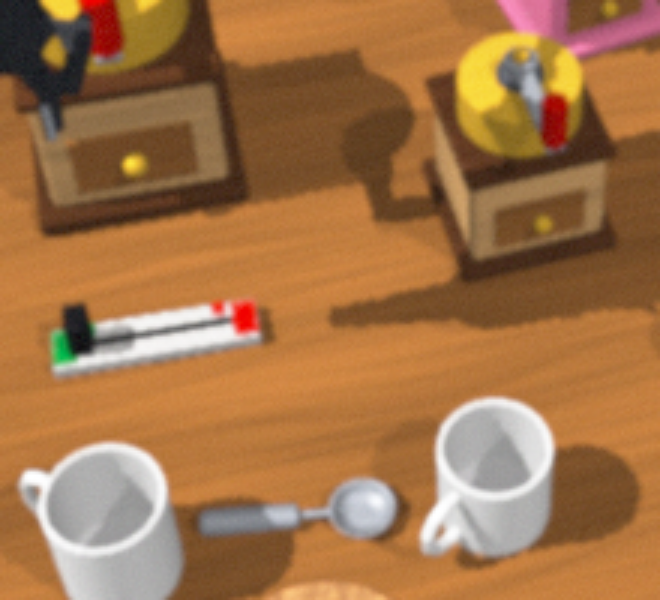

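The slide (77,330) sits at the green end, the crank is at mid-play, and the tea things nearby (mug, spoon, jug) stand where they were.

```bash
python3 -c "
from rig import manip;print(manip.sign_off())"
```

```text
the job is handed in; nothing more can be done
None
```

I measured about 44 mm of free knob travel, under 50 mm. I left the crank within about 1° (1–2 mm of knob travel) of mid-play, set the slide fully to green, never measured over about 6 N at the knob, and handed the job in at about 26 s.

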